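Hold the coil winder's tension arm at its stop

TASK

Get the wire tensioner ready for threading: gently swing its sprung two-roller cage arm round, clockwise seen from above, until it is fully home at the stop post, and finish while still holding it there with the fingers - do not let go at the end. The thin arm and its stand must never take more than 25 N (a firm pinch is already too much, so push it), do not let the arm snap back, and leave everything else on the desk where it is.

Things in the scene. Friction and masses are not known exactly. Their poses are not given: they have to be found in the camera images.
- tensioner: Wire tensioner, fixed: grey 135 x 135 x 10 mm base plate, aluminium hanger bracket and in it a dark upright pivot body (36 mm across, up to 66 mm above the desk) carrying the swinging cage arm on a vertical axis. Origin on the pivot axis at desk level, z up. The resting arm points along its y axis; the plate reaches from -38 to +98 mm in its x and y. Nothing on it is above 105 mm.
- pivot (a point): Point on the pivot axis at mid-height of the cage arm, 76 mm above the desk. Fixed.
- push_spot (a point): Middle of the cage arm's bar, 80 mm out from the pivot axis, 76 mm above the desk; moves with the arm. Bar: straight, aluminium, 137 mm long from the axis, 10 mm thick sideways (flanks 5 mm either side of this point), 67 to 85 mm above the desk, free space below it. Push here on the trailing flank, midway between the two rollers.
- outer_roller (a point): Centre of the outer of two white rollers (24 mm across, 85 to 97 mm above the desk) on top of the bar, 125 mm from the pivot axis; the inner one is 35 mm from it. They overhang the flanks by 7 mm and leave 66 mm free between them for the fingers.
- stop_post (a point): Top of the thin stop post (10 mm thick, with a 16 mm rubber buffer, 56 to 84 mm above the desk) at the end of a flat bar that sticks out of the pivot body below the arm, 79 mm from the pivot axis. The arm's leading flank meets it at full swing; the fingers belong on the other flank.
- cage_arm (a joint): Swing of the cage arm about the vertical pivot axis, rad: 0 at rest, 1.1 at the stop post; grows CLOCKWISE seen from above. A spring always pulls it back to 0, no latch: about 2 N at push_spot near rest, 6 N at the stop, plus 1 N when swung at 0.08 m/s. The pivot body with the stop post gives about 1 mm per 3 N of push at push_spot (2 mm at 6 N); the joint is counted from it.
- winder: Hand coil winder standing on the other side of the desk (fixed): wooden 110 x 130 mm foot, grey box, horizontal spindle with a copper coil and a small crank, 90 mm tall. Origin at the centre of its underside. Not used; the tensioner and the winder may change sides.
- spool_mid (a point): Centre of a loose spool of copper wire, 44 mm across, 45 mm tall, standing beside the tensioner. Leave alone.
- ferrite_mid (a point): Centre of a loose dark ferrite ring, 36 mm across, 12 mm tall, lying beside the tensioner. Leave alone.
- key_mid (a point): Middle of a loose telegraph key on a 120 x 70 mm wooden base, 58 mm tall. Leave alone.
- driver_mid (a point): Middle of a loose screwdriver, 170 mm long, lying at the left. Leave alone.
- mic_mid (a point): Middle of a loose desk microphone on a round foot 110 mm across, 155 mm tall, at the right. Leave alone.
- jar_mid (a point): Centre of a loose glass jar, 56 mm across, 70 mm tall. Leave alone.
- mug_mid (a point): Centre of a loose white mug, 76 mm across, 90 mm tall, at the right near the robot. Leave alone.

How it is judged:
At the end, for the whole second after the job is handed in: The cage arm is within 0.07 rad (4 degrees) of its stop at 1.1 rad and stays there while the fingers press on it with more than 1.5 N and less than 25 N in all; every loose thing is within 30 mm of where it began (value of joint cage_arm above 1.03 rad and contact force between the fingers and tensioner above 1.5 N and contact force between anything else and tensioner below 25 N and distance of each of spool_mid, ferrite_mid, key_mid, driver_mid, mic_mid, jar_mid, mug_mid from where it was at the start of the episode below 0.03 m); the arm keeps its last pose, push and grip.
It fails at once if the tensioner (arm or stand) is loaded with more than 25 N (contact force between anything else and tensioner above 25 N).
It fails at once if the cage arm snaps back (faster than 3.5 rad/s towards rest) (velocity of joint cage_arm below -3.5 rad/s).
It fails at once if a bystander is moved by more than 30 mm (distance of any of spool_mid, ferrite_mid, key_mid, driver_mid, mic_mid, jar_mid, mug_mid from where it was at the start of the episode above 0.03 m).
It also fails if it takes over 35 s, if anything falls off the work surface, if the arm or the gripper's body presses on something with over 40 N, if the wrist force passes 120 N, or if a joint passes its speed limit or range.

ROBOT

A 6-joint arm with a two-finger parallel gripper is mounted at the origin on the work surface. World frame = base frame: x ahead of the robot, y to its left, z up, the work surface at z = 0. Lengths are in m, angles in rad, forces in N, time in s.
With the tool pointing down it reaches from about 0.375 to 0.925 m from the base axis. Payload 5.7 kg.
Tool frame: the origin (TCP) lies at the very end of the fingers, on their centre line; the grasp point (between the pads) lies 19 mm behind it; z points along the fingers, y is the direction in which the jaws open and shut (so a half turn about z gives the same grasp; the last joint's range is limited). The gripper opens to 85 mm and grips with 20 to 120 N. Pads are 22 mm wide; open, the fingers measure 114 mm over their backs; the gripper's body (76 mm by 85 mm) begins 54 mm behind the grasp point. The pads swing forward as they close: fully open they stand 13 mm farther back than shut.
Start: joints at [-1.38, 0.359, 1.51, -0, 1.272, -0.115], TCP at [0.181, -0.572, 0.194] pointing down, gripper open.
Joint ranges: [-2.97, 2.97], [-1.01, 2.36], [0.21, 2.38], [-0.96, 4.11], [0.2, 2.71], [-2.98, 2.98]. Speed limits (rad/s): [2.39, 2.39, 3.14, 3.14, 3.14, 3.14].

INTERFACE

Orientations are given as a unit quaternion [w, x, y, z].
In Python, from cell import state, cams, ctrl gives the robot as it stands.
- The arm moves only by the tool arm_command, never from a script. Its argument "deltas" is a list of rows, each a list of 5 numbers: the shift along the tool's x, y, z in mm, then the turn about the tool's z in rad, then the opening, from 0 (shut) to 1 (fully open). A call has 1 to 5 rows; each row is the pose to reach, as a shift and turn from the pose measured when the call began, along the tool's axes at that moment; what a row does not reach only later rows make up. A row lasts 1/8 s, in which the tool goes at most 62.5 mm and 10.7 degrees, less where a joint would pass 70% of its speed; a pose out of reach is approached as far as the arm can. A call with a gripper value outside its range is refused whole. The fingers move at their own pace and stop on an object; "grip_force" is the grip in N (left out, the last holds). Time passes only in rows, so rows that repeat a pose let the fingers close. It gives the time, the measured TCP pose, the force and the opening at its end, in the units of the state.
- state(): the state, without advancing time (a new reading comes with each control period).
- cams.get_image(name): name is "scene" or "top"; returns the picture (480x640x3 uint8, red, green, blue); there is no depth.
- cams.calibration(name): a dict with "K" (3x3 intrinsics, pixels), "rvec" (rotation vector, rad) and "tvec" (3), from world to camera coordinates, as OpenCV has them. Camera axes: x right, y down, z forward; pixel columns grow to the right and rows downward; lengths in m; the calibration is good to about 2 mm. A picture is of the moment at which its call begins. calibration takes no time and is no camera call.
- ctrl.hand_in(): hands the job in, once; it reports no verdict.
The state is a dict: "time_s": time; "joint_pos": joint angles; "qd": joint speeds; "joint_torque": joint torques, N m; "tool_pos": TCP position; "ee_rot": TCP orientation; "contact_force": force on the tool from outside, world axes, zero at the start; "ft_torque": the same for the moment, N m; "opening": finger opening in m.
Only numpy, scipy, OpenCV 4.12 (cv2) and the standard library are available. Lean on these libraries where they do the work, as an engineer would, in place of code of your own. Each camera call takes 0.05 s, during which the arm holds its last target.

## Working session

There is one attempt and no reset: what is moved stays moved. The work goes in short steps, Python scripts to look and compute and a tool call to move; the robot and the scene stay as the last step left them, time stands still between calls to the robot, and variables do not carry over. Pictures are saved under pics/ and viewed, and the job is handed in when it is done.

Besides the shell and the picture viewer there is one more tool, called after ">>>" as a command line: name --pt "numbers of a row" for each row, then --argument value for the rest. arm_command: Moves the arm, as the interface text tells. Its arguments: {"type":"object","properties":{"deltas":{"type":"array"},"grip_force":{"type":"number"}},"required":["deltas"]}

```bash
mkdir -p pics; ls
python3 - <<'E'
from cell import state,cams,ctrl
import cv2,numpy as np
s=state();print({k:np.round(v,3).tolist() for k,v in s.items()})
for n in("scene","top"):
    cv2.imwrite(f"pics/{n}0.png",cams.get_image(n)[:,:,::-1])
    c=cams.calibration(n);print(n,{k:np.round(v,3).tolist() for k,v in c.items()})
E
```

```text
pics
{'time_s': 0.0, 'joint_pos': [-1.38, 0.36, 1.511, 0.0, 1.272, -0.115], 'qd': [0.001, -0.0, -0.0, -0.0, 0.001, -0.0], 'joint_torque': [-0.002, -52.763, -27.863, -0.001, 0.013, -0.0], 'tool_pos': [0.18, -0.571, 0.194], 'ee_rot': [-0.001, 0.988, 0.152, -0.0], 'contact_force': [-1.401, 0.012, -0.301], 'ft_torque': [0.057, 0.025, -0.016], 'opening': 0.085}
scene {'K': [[475.705, 0.0, 320.782], [0.0, 475.705, 242.86], [0.0, 0.0, 1.0]], 'rvec': [2.261, 1.176, -0.392], 'tvec': [-0.333, -0.316, 1.548]}
top {'K': [[611.12, 0.0, 321.709], [0.0, 611.12, 229.482], [0.0, 0.0, 1.0]], 'rvec': [2.218, -2.155, 0.05], 'tvec': [-0.011, 0.535, 1.337]}
```

View pics/scene0.png

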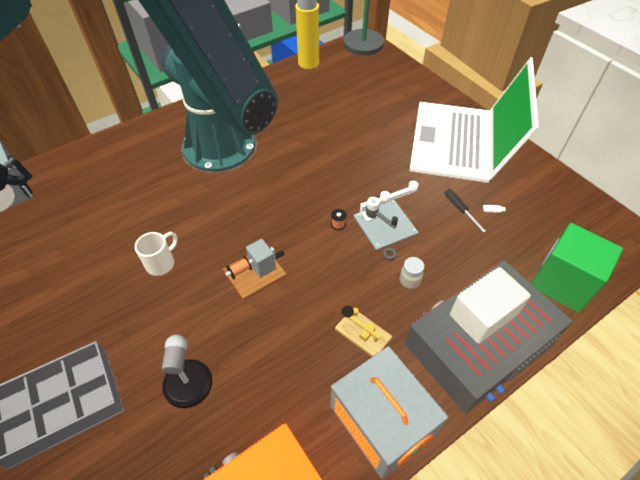

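View pics/top0.png

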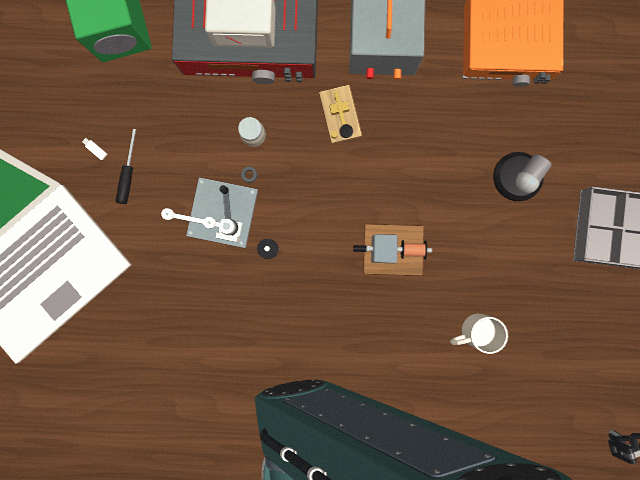

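```bash
cat > h.py <<'E'
import cv2,numpy as np
from cell import state,cams,ctrl
def ray(n,uv):
    c=cams.calibration(n);R=cv2.Rodrigues(np.array(c["rvec"],float))[0];t=np.array(c["tvec"],float).ravel()
    p=cv2.undistortPoints(np.array([[uv]],float),np.array(c["K"]),None).ravel()
    return -R.T@t,R.T@np.array([p[0],p[1],1.])
def plane(n,uv,z):
    o,d=ray(n,uv);return o+d*(z-o[2])/d[2]
def proj(n,P):
    c=cams.calibration(n);return cv2.projectPoints(np.array(P,float).reshape(-1,3),np.array(c["rvec"],float),np.array(c["tvec"],float),np.array(c["K"]),None)[0].reshape(-1,2)
E
python3 - <<'E'
import cv2
a=cv2.imread("pics/top0.png")[160:270,140:300];cv2.imwrite("pics/t0z.png",cv2.resize(a,None,fx=5,fy=5,interpolation=cv2.INTER_CUBIC))
a=cv2.imread("pics/scene0.png")[165:275,320:440];cv2.imwrite("pics/s0z.png",cv2.resize(a,None,fx=5,fy=5,interpolation=cv2.INTER_CUBIC))
E
```

```text
(no output)
```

View pics/t0z.png

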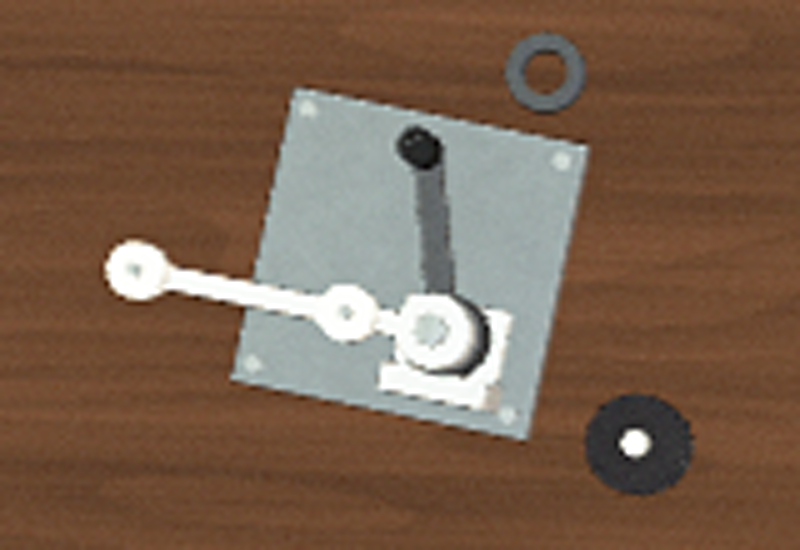

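View pics/s0z.png

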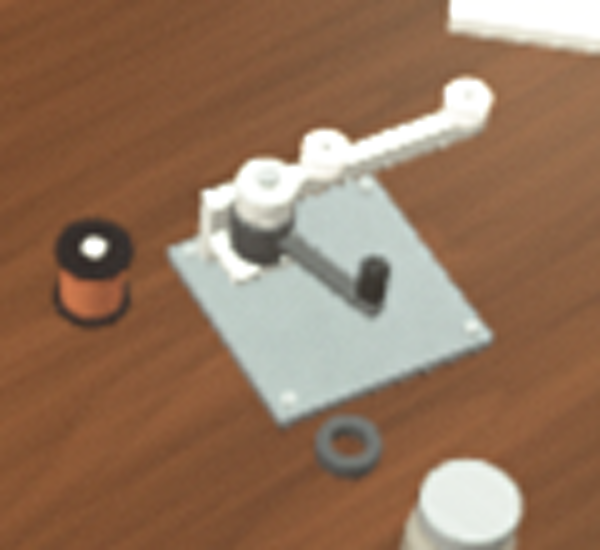

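Run:
```python
from h import *
T=lambda x,y:((x+.5)/5-.5+140,(y+.5)/5-.5+160)
S=lambda x,y:((x+.5)/5-.5+320,(y+.5)/5-.5+165)
def tri(a,b):
    o1,d1=ray("top",a);o2,d2=ray("scene",b)
    s=np.linalg.lstsq(np.c_[d1,-d2],o2-o1,rcond=None)[0];p,q=o1+s[0]*d1,o2+s[1]*d2
    return (p+q)/2,np.linalg.norm(p-q)
for n,t,s,z in [("out",(136,270),(467,97),.097),("in",(346,313),(326,147),.097),("piv",(433,330),(266,178),.1),("post",(421,146),(374,266),.084)]:
    p,e=tri(T(*t),S(*s));print(n,plane("top",T(*t),z).round(4),plane("scene",S(*s),z).round(4),p.round(4),e.round(4))
for n,t in dict(c1=(296,88),c2=(588,147),c3=(527,440),c4=(232,379)).items(): print(n,plane("top",T(*t),.01).round(4))
for n,s in dict(c2=(283,425),c1=(494,338),c4=(362,178),c3=(168,255)).items(): print(n,plane("scene",S(*s),.01).round(4))
print("spool",plane("top",T(638,443),.045),"ferr",plane("top",T(545,72),.012))
```

```text
out [0.5539 0.3281 0.097 ] [0.554  0.3294 0.097 ] [0.5542 0.3284 0.0976] 0.0011
in [0.5384 0.2395 0.097 ] [0.5381 0.2421 0.097 ] [0.5389 0.24   0.0988] 0.0019
piv [0.5322 0.2024 0.1   ] [0.5389 0.1996 0.1   ] [0.533  0.2044 0.0914] 0.0012
post [0.6108 0.2132 0.084 ] [0.6097 0.2174 0.084 ] [0.6112 0.2137 0.0877] 0.0029
c1 [0.6442 0.2832 0.01  ]
c2 [0.6214 0.1515 0.01  ]
c3 [0.4898 0.174  0.01  ]
c4 [0.5132 0.3064 0.01  ]
c2 [0.6251 0.1521 0.01  ]
c1 [0.646  0.2854 0.01  ]
c4 [0.5128 0.3021 0.01  ]
c3 [0.4942 0.1737 0.01  ]
spool [0.48907098 0.12110375 0.045     ] ferr [0.65422897 0.17167878 0.012     ]
```

```bash
cat >> h.py <<'E'
from scipy.spatial.transform import Rotation as Rn
PIV=np.array([.533,.205]);A0=np.radians(80.1)
def pose():
    s=state();q=s["ee_rot"];return np.array(s["tool_pos"]),Rn.from_quat([q[1],q[2],q[3],q[0]]),s
def delta(P,hx=None):
    # world target P, heading (deg) of tool x -> tool-frame mm, turn rad (+ = clockwise)
    p,R,s=pose();d=R.inv().apply(np.array(P)-p)*1000
    x=R.apply([1,0,0]);h=np.arctan2(x[1],x[0])
    t=0 if hx is None else -(np.radians(hx)-h)
    return np.r_[d.round(1),round((t+np.pi)%(2*np.pi)-np.pi,3)]
def swing(th,off,rad=.08,z=.066):
    a=A0-th;u=np.array([np.cos(a),np.sin(a)]);n=np.array([u[1],-u[0]])
    P=PIV+rad*u-off*n;return np.r_[P,z],np.degrees(np.arctan2(-n[1],-n[0]))
E
python3 - <<'E'
from h import *
p,R,s=pose();print(R.apply([1,0,0]),R.apply([0,0,1]),p)
for P in ([.30,-.42,.194],[.42,-.25,.194],[.47,0,.194],[.49,.2,.194]): print(delta(P,170))
print(swing(0,.046),swing(1.1,.016))
for uv in((130,265),(0,150),(63,186)):print(plane("top",uv,.02))
E
```

```text
[9.53608451e-01 3.01049647e-01 1.81031787e-04] [-3.24919955e-04  1.63055482e-03 -9.99998618e-01] [ 0.18049734 -0.57149752  0.19363559]
[ 159.6   -108.5     -0.2     -2.661]
[ 3.252e+02 -2.345e+02  1.000e-01 -2.661e+00]
[ 448.1   -457.8      0.5     -2.661]
[ 527.4   -642.5      0.8     -2.661]
(array([0.5014393 , 0.29171748, 0.066     ]), np.float64(170.1)) (array([0.60477597, 0.24378415, 0.066     ]), np.float64(107.07464253560943))
[0.44391945 0.42505967 0.02      ]
[0.69170951 0.72861026 0.02      ]
[0.6148119  0.58286484 0.02      ]
```

>>> arm_command --pt "50 -34 0 -0.18 0" --pt "100 -68 0 -0.36 0" --pt "150 -102 0 -0.54 0" --pt "200 -140 0 -0.72 0" --pt "250 -178 0 -0.9 0" --grip_force 30

```text
time_s: 0.72
tool_pos: [0.3657, -0.3252, 0.1938]
ee_rot: [-0.001, 0.822, 0.569, 0.0]
contact_force: [1.0, -0.8, -0.6]
opening: 0.0001
```

Run:
```python
from h import *
for P in ([.42,-.25,.194],[.47,0,.194],[.49,.2,.194]): print(delta(P,170))
```

```text
[89.5   24.4   -0.1   -1.756]
[341.1   -16.8     0.4    -1.756]
[535.3   -68.4     0.7    -1.756]
```

>>> arm_command --pt "50 12 0 -0.18 0" --pt "105 18 0 -0.36 0" --pt "165 12 0 -0.54 0" --pt "225 2 0 -0.72 0" --pt "285 -8 0 -0.9 0"

```text
time_s: 1.35
tool_pos: [0.4585, -0.0536, 0.1941]
ee_rot: [-0.001, 0.49, 0.872, 0.001]
contact_force: [0.2, -0.1, 0.4]
opening: -0.0003
```

Run:
```python
from h import *
for P in ([.47,0,.194],[.48,.2,.194],swing(0,.046,z=.194)[0]): print(delta(P,170.1))
```

```text
[39.9   37.7    0.2   -0.852]
[205.6   150.1     0.6    -0.852]
[272.8   216.1     0.8    -0.852]
```

>>> arm_command --pt "45 36 0 -0.18 0" --pt "90 70 0 -0.36 0" --pt "135 102 0 -0.54 0" --pt "180 134 0 -0.7 0" --pt "222 166 0 -0.85 0"

```text
time_s: 1.98
tool_pos: [0.4846, 0.2242, 0.1944]
ee_rot: [-0.0, 0.084, 0.996, 0.001]
contact_force: [1.2, -0.3, -0.8]
opening: -0.0001
```

Run:
```python
from h import *
for P in (swing(0,.046,z=.194)[0],swing(0,.046)[0]): print(delta(P,170.1))
print(state()["joint_pos"],state()["contact_force"])
```

```text
[-5.20e+00  6.94e+01  5.00e-01  4.00e-03]
[-5.400e+00  6.920e+01  1.285e+02  4.000e-03]
[ 0.3024057   0.26401354  1.6522811   0.00198927  1.22554507 -1.09988141] [ 1.22006941 -0.29843975 -0.80917651]
```

>>> arm_command --pt "-3 35 0 0 0" --pt "-5 69 0 0 0" --pt "-5 69 45 0 0" --pt "-5 69 88 0 0" --pt "-5 69 128 0 0"

```text
time_s: 2.6
tool_pos: [0.5004, 0.2916, 0.0648]
ee_rot: [-0.001, 0.084, 0.996, 0.001]
contact_force: [-0.4, 0.8, 0.5]
opening: -0.0003
```

Run:
```python
from h import *
for P in (swing(0,.046)[0],swing(0,.02)[0]): print(delta(P,170.1))
print(state()["contact_force"])
for n,sl in(("top",np.s_[140:280,120:300]),("scene",np.s_[140:280,300:480])):
    a=cams.get_image(n)[:,:,::-1][sl];cv2.imwrite(f"pics/{n}1z.png",cv2.resize(a,None,fx=4,fy=4,interpolation=cv2.INTER_CUBIC))
```

```text
[-1.     0.3   -1.2    0.004]
[-2.7e+01  2.0e-01 -1.2e+00  4.0e-03]
[-0.43930206  0.8028408   0.53803426]
```

View pics/top1z.png

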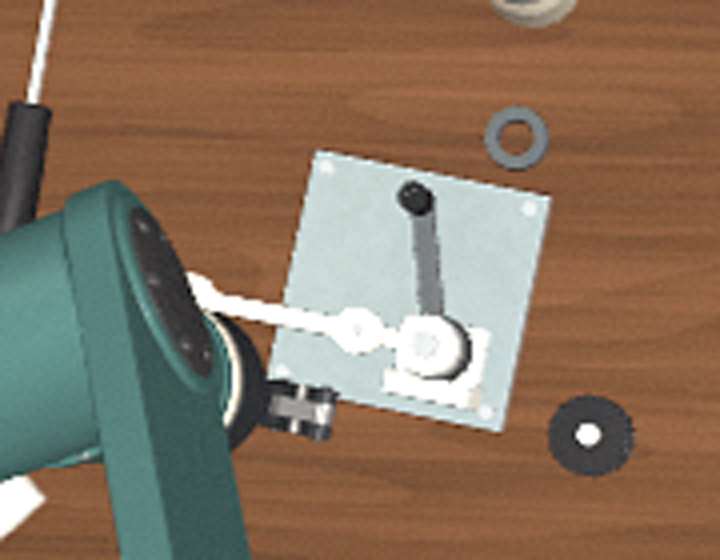

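View pics/scene1z.png

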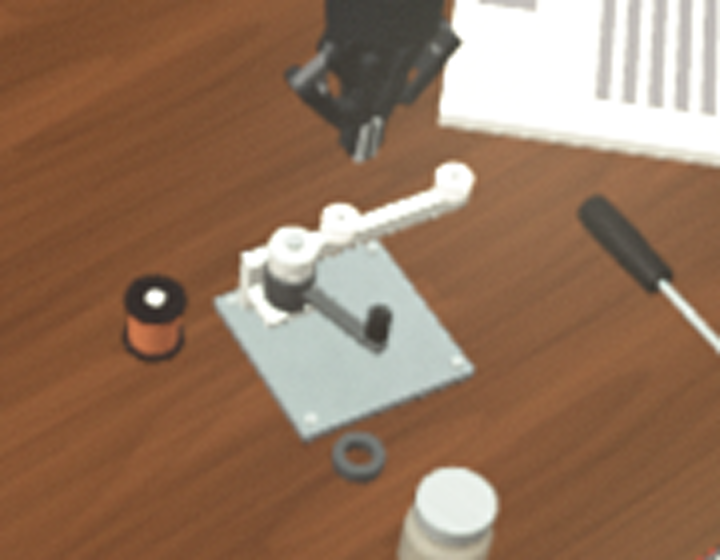

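>>> arm_command --pt "-7 0 -1 0 0" --pt "-14 0 -1 0 0" --pt "-20 0 -1 0 0" --pt "-25 0 -1 0 0" --pt "-25 0 -1 0 0"

```text
time_s: 3.32
tool_pos: [0.5224, 0.2856, 0.0635]
ee_rot: [-0.004, 0.085, 0.996, -0.001]
contact_force: [0.2, -0.2, -0.4]
opening: -0.0004
```

```bash
cat > nx.py <<'E'
from h import *
import sys
p,R,s=pose();print("F",np.round(s["contact_force"],2),"q",np.round(s["joint_pos"],2))
# estimate theta of contact with off
r=p[:2]-PIV;off=float(sys.argv[1]);ang=np.arctan2(r[1],r[0]);th=A0-(ang-np.arcsin(off/np.hypot(*r)))
x=R.apply([1,0,0]);print("theta est",th.round(3),"rad",np.sqrt(r@r-off**2).round(4),"hx",np.degrees(np.arctan2(x[1],x[0])).round(1))
for t in map(float,sys.argv[2:]):
    P,h=swing(t,off);print(t,delta(P,h))
E
python3 nx.py .016 0 .06 .12 .18 .24 .3
```

```text
F [ 0.19 -0.15 -0.4 ] q [ 0.38  0.5   1.65  0.    1.   -1.02]
theta est -0.105 rad 0.0797 hx 170.3
0.0 [-8.3e+00  2.3e+00 -2.6e+00  3.0e-03]
0.06 [-13.1     3.1    -2.7     0.063]
0.12 [-18.      3.7    -2.7     0.123]
0.18 [-22.8     3.9    -2.7     0.183]
0.24 [-27.7     3.8    -2.8     0.243]
0.3 [-32.6     3.4    -2.8     0.303]
```

>>> arm_command --pt "-5 1 -2 0 0" --pt "-8 2 -2.5 0 0" --pt "-11 2.5 -2.5 0.03 0" --pt "-14 3 -2.5 0.06 0" --pt "-14 3 -2.5 0.06 0"

```text
time_s: 3.95
tool_pos: [0.5369, 0.2862, 0.0657]
ee_rot: [-0.004, 0.115, 0.993, -0.001]
contact_force: [-0.6, -0.2, 0.1]
opening: 0.0
```

```bash
python3 nx.py .016 0.06 .12 .18 .24 .3
```

```text
F [-0.63 -0.17  0.09] q [ 0.38  0.51  1.62  0.    1.02 -0.97]
theta est 0.073 rad 0.0797 hx 166.8
0.06 [ 1.1    0.1   -0.3    0.003]
0.12 [-3.7    0.9   -0.3    0.063]
0.18 [-8.6    1.4   -0.4    0.123]
0.24 [-13.5     1.6    -0.4     0.183]
0.3 [-18.4     1.5    -0.4     0.243]
```

>>> arm_command --pt "-4 1 0 0.06 0" --pt "-8.5 1.4 0 0.12 0" --pt "-13.5 1.6 0 0.18 0" --pt "-18.4 1.5 0 0.24 0" --pt "-18.4 1.5 0 0.24 0"

```text
time_s: 4.58
tool_pos: [0.5554, 0.2834, 0.0655]
ee_rot: [-0.004, 0.233, 0.973, -0.002]
contact_force: [0.4, -0.3, -0.8]
opening: 0.0001
```

```bash
python3 nx.py .016 .36 .42 .48 .54 .6 .66
python3 - <<'E'
from h import *
for n,sl in(("top",np.s_[140:280,120:300]),("scene",np.s_[140:280,300:480])):
    a=cams.get_image(n)[:,:,::-1][sl];cv2.imwrite(f"pics/{n}2z.png",cv2.resize(a,None,fx=4,fy=4,interpolation=cv2.INTER_CUBIC))
E
```

```text
F [ 0.38 -0.31 -0.79] q [ 0.36  0.53  1.58  0.    1.04 -0.74]
theta est 0.303 rad 0.08 hx 153.1
0.36 [-4.6    0.8   -0.5    0.063]
0.42 [-9.5    1.3   -0.5    0.123]
0.48 [-14.4     1.5    -0.6     0.183]
0.54 [-19.3     1.5    -0.6     0.243]
0.6 [-24.1     1.1    -0.6     0.303]
0.66 [-29.      0.4    -0.7     0.363]
```

View pics/scene2z.png

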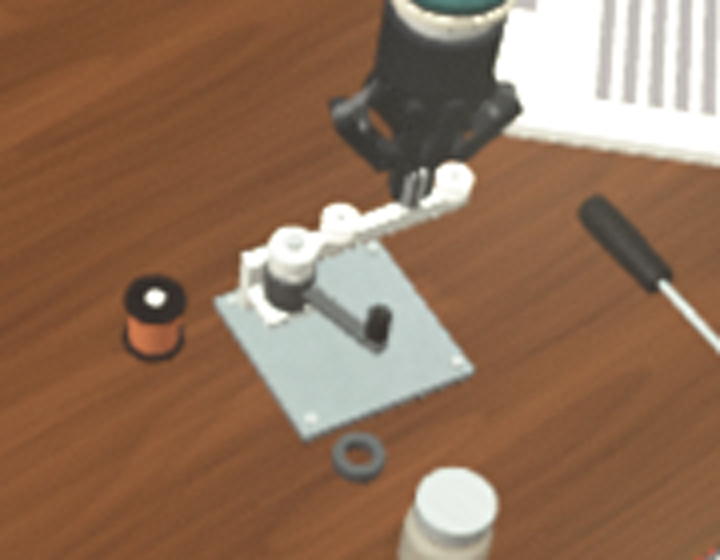

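View pics/top2z.png

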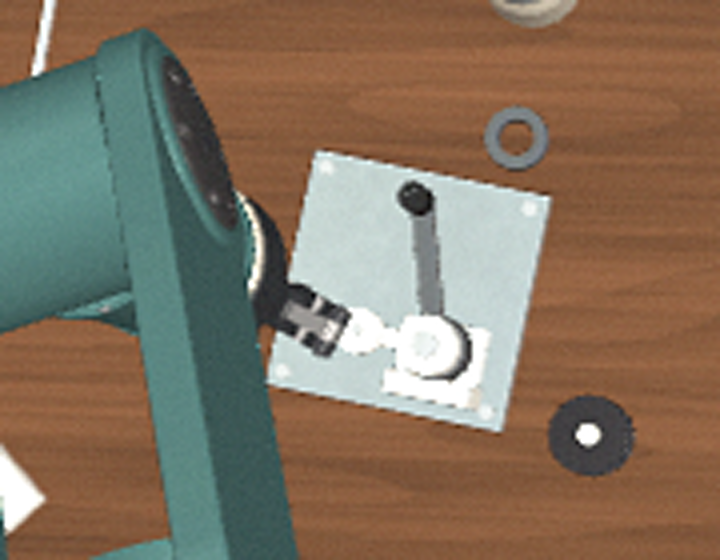

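Run:
```python
from h import *
p,R,s=pose();print(p)
P=[p,[*p[:2],.09],swing(0,0,z=.085)[0],swing(0,0,rad=.125,z=.097)[0],swing(0,0,rad=.035,z=.097)[0]]
for n,o in(("top",(120,140)),("scene",(300,140))): print(n,((proj(n,P)-o+.5)*4-.5).round())
a=cams.get_image("scene")[:,:,::-1][165:205,370:425];cv2.imwrite("pics/s3z.png",cv2.resize(a,None,fx=14,fy=14,interpolation=cv2.INTER_CUBIC))
print((proj("scene",P)-[370,165]+.5)*14)
```

```text
[0.55484968 0.28348952 0.06547333]
top [[287. 301.]
 [277. 298.]
 [278. 314.]
 [189. 295.]
 [357. 329.]]
scene [[397. 238.]
 [402. 214.]
 [394. 211.]
 [453. 179.]
 [339. 220.]]
[[412.97333371 483.23799398]
 [429.24844502 399.05162228]
 [400.14700494 390.71603117]
 [605.82478755 277.06543644]
 [206.75340522 421.7753435 ]]
```

View pics/s3z.png

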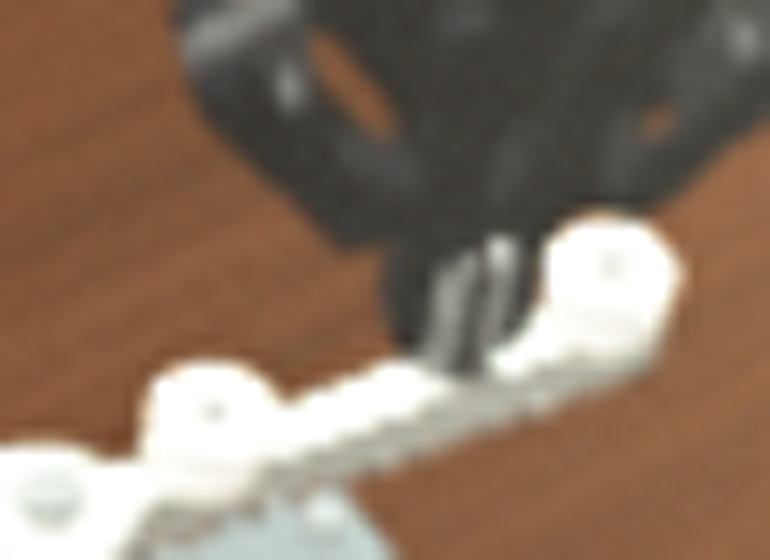

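Run:
```python
from h import *
for z in(.065,.085):
  P=[.5004,.2916,z];print(((proj("scene",P)-[300,140]+.5)*4-.5).round(),((proj("top",P)-[120,140]+.5)*4-.5).round())
a=cv2.imread("pics/scene1z.png")[0:240,240:500];cv2.imwrite("pics/s1zz.png",cv2.resize(a,None,fx=3,fy=2.5,interpolation=cv2.INTER_CUBIC))
```

```text
[[356. 186.]] [[268. 403.]]
[[359. 166.]] [[259. 401.]]
```

View pics/s1zz.png

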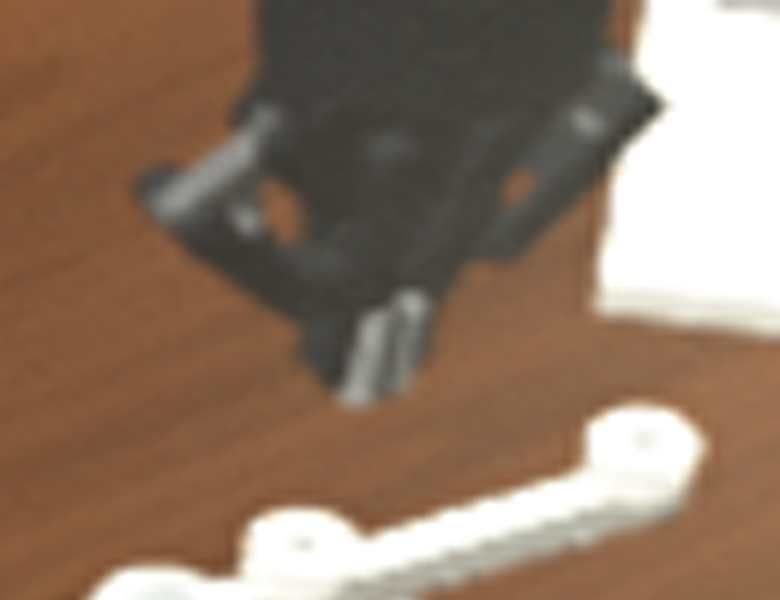

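Run:
```python
from h import *
for z in(.085,.066,.042): print(delta(swing(0,.046,z=z)[0],170.1))
for z in(.085,.066,.042): print(((proj("scene",swing(0,.046,z=z)[0])-[300,140]+.5)*4-.5).round())
```

```text
[ 51.4   -16.9   -19.1    -0.296]
[ 51.3   -16.8    -0.1    -0.296]
[ 51.1   -16.6    23.9    -0.296]
[[360. 167.]]
[[357. 186.]]
[[353. 209.]]
```

>>> arm_command --pt "0 0 -15 0 0" --pt "20 -6 -18 -0.15 0" --pt "51 -17 -18 -0.3 0" --pt "51 -17 0 -0.3 0" --pt "51 -17 0 -0.3 0"

```text
time_s: 5.35
tool_pos: [0.5008, 0.2913, 0.0661]
ee_rot: [-0.005, 0.084, 0.996, -0.002]
contact_force: [-0.2, -0.6, 0.3]
opening: -0.0001
```

Run:
```python
from h import *
p,R,s=pose();print(p,s["contact_force"],s["opening"],delta(swing(0,.046,z=.042)[0],170.1))
a=cams.get_image("scene")[:,:,::-1]
print(state()["tool_pos"],((proj("scene",p)-[370,145]+.5)*12-.5).round())
a=a[145:190,370:425];cv2.imwrite("pics/s4z.png",cv2.resize(a,None,fx=12,fy=12,interpolation=cv2.INTER_CUBIC))
```

```text
[0.50076377 0.29126459 0.06609557] [-0.182613   -0.58610196  0.31466605] -9.915638509186952e-05 [-8.00e-01  7.00e-01  2.41e+01  4.00e-03]
[0.50169335 0.29147337 0.06658406] [[229. 498.]]
```

View pics/s4z.png

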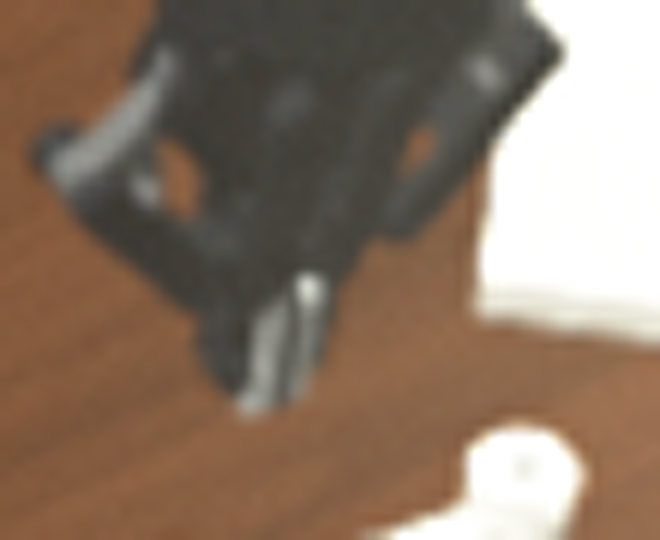

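Run:
```python
from h import *
a=cams.get_image("top")[:,:,::-1]
p=state()["tool_pos"];print(p,((proj("top",p)-[165,220]+.5)*12-.5).round())
a=a[220:265,165:225];cv2.imwrite("pics/t4z.png",cv2.resize(a,None,fx=12,fy=12,interpolation=cv2.INTER_CUBIC))
```

```text
[0.50232224 0.29161212 0.06682615] [[264. 238.]]
```

View pics/t4z.png

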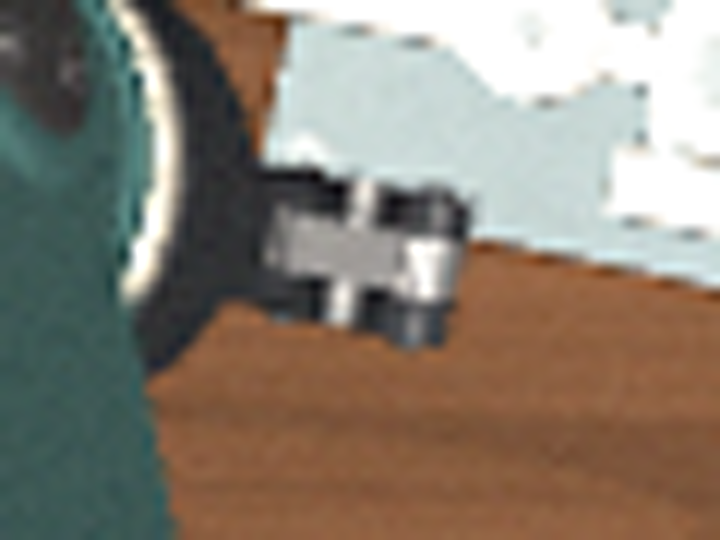

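Run:
```python
from h import *
p,R,s=pose()
for t,sc in (((440,265),(58,160)),((460,262),(40,150)),((430,265),(65,175))):
    a=((t[0]+.5)/12-.5+165,(t[1]+.5)/12-.5+220);b=((sc[0]+.5)/12-.5+370,(sc[1]+.5)/12-.5+145)
    o1,d1=ray("top",a);o2,d2=ray("scene",b)
    k=np.linalg.lstsq(np.c_[d1,-d2],o2-o1,rcond=None)[0];q1,q2=o1+k[0]*d1,o2+k[1]*d2;m=(q1+q2)/2
    print(m.round(4),np.linalg.norm(q1-q2).round(4),"in tool",(R.inv().apply(m-p)*1000).round(1))
```

```text
[0.4937 0.2311 0.2013] 0.0018 in tool [  -0.6  -61.5 -134.3]
[0.4937 0.2262 0.207 ] 0.003 in tool [  -1.5  -66.3 -140. ]
[0.4937 0.2338 0.1956] 0.002 in tool [  -0.3  -58.8 -128.6]
```

>>> arm_command --pt "0 0 10 0 0" --pt "0 0 20 0 0" --pt "0 0 30 0 0" --pt "0 0 30 0 0"

```text
time_s: 5.95
tool_pos: [0.5011, 0.2911, 0.0355]
ee_rot: [-0.005, 0.084, 0.996, -0.002]
contact_force: [-0.4, -0.7, 0.1]
opening: 0.0001
```

Run:
```python
from h import *
a=cams.get_image("scene")[:,:,::-1]
p=np.array(state()["tool_pos"]);print(p,state()["contact_force"],((proj("scene",[p+[0,0,.0],p+[0,0,.03]])-[370,155]+.5)*12-.5).round())
a=a[155:205,370:425];cv2.imwrite("pics/s5z.png",cv2.resize(a,None,fx=12,fy=12,interpolation=cv2.INTER_CUBIC))
```

```text
[0.50152531 0.29130503 0.0360825 ] [ 0.53514934  0.62783738 -0.22373488] [[217. 466.]
 [231. 380.]]
```

View pics/s5z.png

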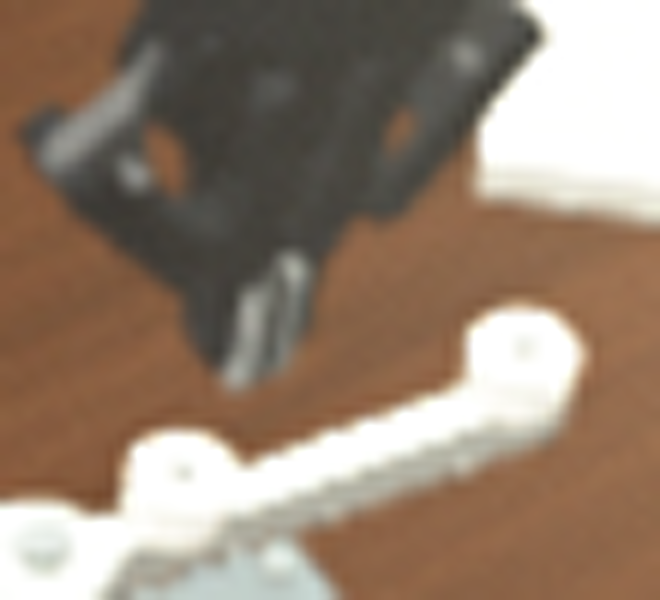

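>>> arm_command --pt "-8 0 0 0 0" --pt "-15 0 2 0 0" --pt "-21 0 2 0 0" --pt "-26 0 2 0 0" --pt "-26 0 2 0 0"

```text
time_s: 6.62
tool_pos: [0.5278, 0.2869, 0.0339]
ee_rot: [-0.004, 0.085, 0.996, -0.001]
contact_force: [-0.6, 0.4, -0.1]
opening: -0.0004
```

```bash
sed -i 's/swing(t,off)/swing(t,off,z=.034)/' nx.py; python3 nx.py .016 0 .06 .12 .18 .24 .3
```

```text
F [-0.6   0.45 -0.06] q [ 0.38  0.54  1.66  0.    0.95 -1.02]
theta est -0.04 rad 0.0804 hx 170.3
0.0 [-3.2e+00  2.0e-01 -1.0e-01  3.0e-03]
0.06 [-8.     1.    -0.1    0.063]
0.12 [-12.9     1.6    -0.2     0.123]
0.18 [-17.8     1.8    -0.2     0.183]
0.24 [-22.7     1.7    -0.3     0.243]
0.3 [-27.6     1.3    -0.3     0.303]
```

>>> arm_command --pt "-3 0 0 0 0" --pt "-6 0.5 0 0.03 0" --pt "-9 1 0 0.07 0" --pt "-13 1.6 0 0.12 0" --pt "-13 1.6 0 0.12 0"

```text
time_s: 7.25
tool_pos: [0.5402, 0.286, 0.0336]
ee_rot: [-0.005, 0.144, 0.989, -0.002]
contact_force: [-2.1, -0.5, 1.2]
opening: -0.0001
```

```bash
python3 nx.py .016 .18 .24 .3 .36 .42;python3 - <<'E'
from h import *
a=cams.get_image("scene")[:,:,::-1]
a=a[155:225,350:425];cv2.imwrite("pics/s6z.png",cv2.resize(a,None,fx=8,fy=8,interpolation=cv2.INTER_CUBIC))
E
```

```text
F [-2.12 -0.47  1.24] q [ 0.37  0.56  1.63  0.    0.96 -0.91]
theta est 0.114 rad 0.0797 hx 163.4
0.18 [-5.3    1.2   -0.4    0.063]
0.24 [-10.2     1.7    -0.5     0.123]
0.3 [-15.1     1.9    -0.5     0.183]
0.36 [-20.      1.8    -0.6     0.243]
0.42 [-24.8     1.5    -0.6     0.303]
```

View pics/s6z.png

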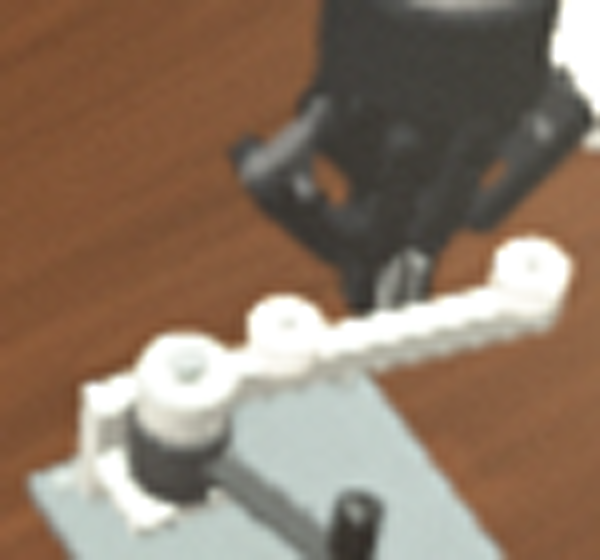

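The bar has begun to swing: the fingertips are hidden behind it at about (400,305), between the rollers, and the push reads about 2 N. I'll continue along the arc.

>>> arm_command --pt "-5 1 0 0.06 0" --pt "-10 1.7 0 0.12 0" --pt "-15 1.9 0 0.18 0" --pt "-20 1.8 0 0.24 0" --pt "-25 1.5 0 0.3 0"

```text
time_s: 7.92
tool_pos: [0.5633, 0.2804, 0.0333]
ee_rot: [-0.005, 0.291, 0.957, -0.003]
contact_force: [-3.3, 0.9, 1.9]
opening: -0.0001
```

```bash
python3 nx.py .016 .36 .42 .48 .54 .6 .66 .72
```

```text
F [-3.35  0.93  1.88] q [ 0.35  0.58  1.59  0.    0.99 -0.63]
theta est 0.408 rad 0.0796 hx 146.2
0.36 [ 3.8   -0.5   -0.7   -0.058]
0.42 [-1.     0.5   -0.7    0.002]
0.48 [-5.8    1.3   -0.8    0.062]
0.54 [-10.7     1.9    -0.8     0.122]
0.6 [-15.5     2.1    -0.9     0.182]
0.66 [-20.4     2.     -0.9     0.242]
0.72 [-25.3     1.6    -1.      0.302]
```

>>> arm_command --pt "-6 1.3 0 0.06 0" --pt "-11 1.9 -0.5 0.12 0" --pt "-15.5 2.1 -0.8 0.18 0" --pt "-20.5 2 -0.9 0.24 0" --pt "-25 1.6 -1 0.3 0"

```text
time_s: 8.55
tool_pos: [0.5834, 0.2683, 0.0333]
ee_rot: [-0.006, 0.431, 0.902, -0.004]
contact_force: [-3.7, 2.8, -1.2]
opening: 0.0006
```

```bash
python3 nx.py .016 .72 .78 .84 .9 .96 1.02;python3 - <<'E'
from h import *
a=cams.get_image("scene")[:,:,::-1]
a=a[155:225,350:425];cv2.imwrite("pics/s7z.png",cv2.resize(a,None,fx=8,fy=8,interpolation=cv2.INTER_CUBIC))
E
```

```text
F [-3.67  2.82 -1.17] q [ 0.32  0.59  1.55  0.    1.01 -0.36]
theta est 0.699 rad 0.0793 hx 128.9
0.72 [-1.7e+00  1.0e+00 -7.0e-01  1.0e-03]
0.78 [-6.5    1.8   -0.8    0.061]
0.84 [-11.4     2.4    -0.8     0.121]
0.9 [-16.3     2.6    -0.9     0.181]
0.96 [-21.2     2.5    -0.9     0.241]
1.02 [-26.      2.2    -1.      0.301]
```

View pics/s7z.png

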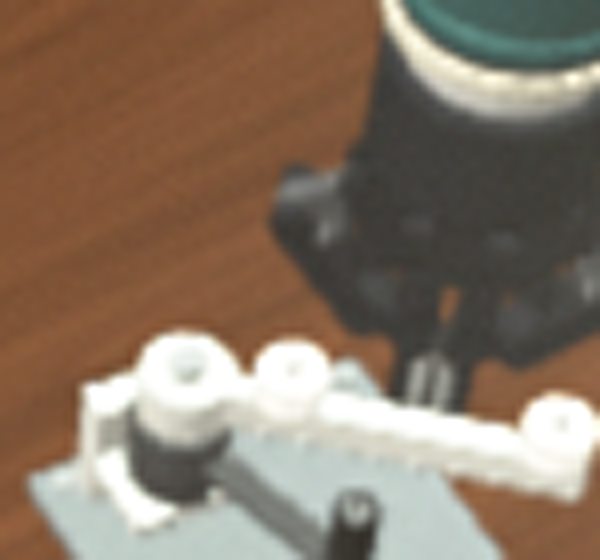

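The arm has swung about 0.7 rad. The fingers sit mid-bar behind the trailing flank, at about (430,385), with about 4.6 N of push. Next I'll approach the stop more slowly.

>>> arm_command --pt "-6 1.8 -0.5 0.06 0" --pt "-11 2.4 -0.8 0.12 0" --pt "-15 2.6 -0.9 0.17 0" --pt "-19 2.6 -0.9 0.22 0" --pt "-22 2.5 -0.9 0.25 0"

```text
time_s: 9.22
tool_pos: [0.5977, 0.2529, 0.0333]
ee_rot: [-0.007, 0.542, 0.841, -0.005]
contact_force: [-5.0, 4.8, -1.6]
opening: -0.0003
```

```bash
python3 nx.py .016 1.0 1.03 1.06 1.1 1.13 1.16
```

```text
F [-5.05  4.77 -1.58] q [ 0.29  0.6   1.53  0.    1.02 -0.14]
theta est 0.96 rad 0.0789 hx 114.4
1.0 [-3.2    1.7   -0.8    0.028]
1.03 [-5.6    2.1   -0.8    0.058]
1.06 [-8.     2.4   -0.8    0.088]
1.1 [-11.2     2.7    -0.9     0.128]
1.13 [-13.7     2.8    -0.9     0.158]
1.16 [-16.1     2.9    -0.9     0.188]
```

>>> arm_command --pt "-2 1 -0.5 0.02 0" --pt "-4 1.5 -0.8 0.04 0" --pt "-6 2 -0.8 0.06 0" --pt "-8 2.2 -0.8 0.08 0"

```text
time_s: 9.72
tool_pos: [0.6012, 0.2475, 0.0333]
ee_rot: [-0.008, 0.574, 0.818, -0.006]
contact_force: [-4.5, 3.8, -2.3]
opening: 0.0002
```

```bash
python3 nx.py .016 1.06 1.1 1.13 1.16 1.2;python3 - <<'E'
from h import *
a=cams.get_image("scene")[:,:,::-1]
a=a[175:235,350:425];cv2.imwrite("pics/s8z.png",cv2.resize(a,None,fx=9,fy=9,interpolation=cv2.INTER_CUBIC))
E
```

```text
F [-4.54  3.79 -2.26] q [ 0.28  0.61  1.53  0.01  1.03 -0.07]
theta est 1.041 rad 0.0787 hx 109.9
1.06 [-1.5    1.6   -0.7    0.009]
1.1 [-4.7    2.1   -0.8    0.049]
1.13 [-7.1    2.4   -0.8    0.079]
1.16 [-9.6    2.7   -0.8    0.109]
1.2 [-12.8     2.9    -0.8     0.149]
```

View pics/s8z.png

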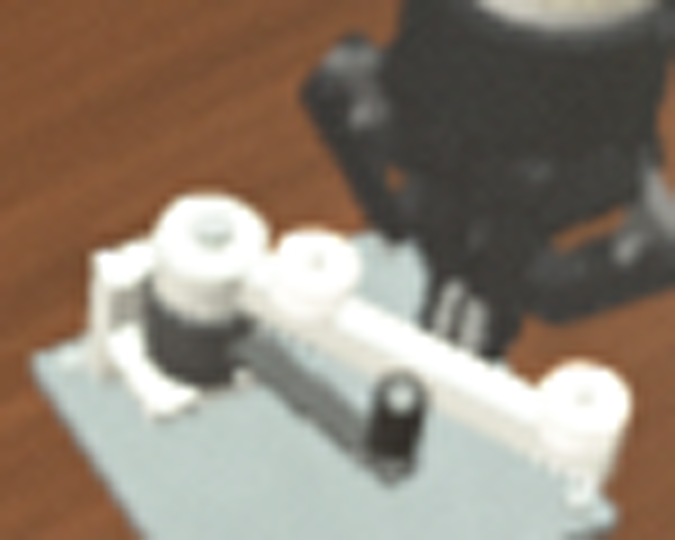

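>>> arm_command --pt "-2 1 -0.5 0.02 0" --pt "-4 1.5 -0.8 0.04 0" --pt "-6 2 -0.8 0.06 0"

```text
time_s: 10.15
tool_pos: [0.6035, 0.2434, 0.0333]
ee_rot: [-0.01, 0.599, 0.801, -0.007]
contact_force: [-4.9, 3.6, -1.3]
opening: 0.0002
```

```bash
python3 nx.py .016 1.13 1.16 1.2 1.24 1.28
```

```text
F [-4.86  3.64 -1.31] q [ 0.27  0.61  1.53  0.01  1.03 -0.02]
theta est 1.099 rad 0.0787 hx 106.4
1.13 [-2.4    1.8   -0.7    0.018]
1.16 [-4.8    2.2   -0.7    0.048]
1.2 [-8.1    2.6   -0.8    0.088]
1.24 [-11.3     2.9    -0.8     0.128]
1.28 [-14.6     3.1    -0.8     0.168]
```

>>> arm_command --pt "-1.5 0 0 0.015 0" --pt "-3 0 0 0.03 0" --pt "-4.5 0 0 0.04 0"

```text
time_s: 10.52
tool_pos: [0.6046, 0.2414, 0.0334]
ee_rot: [-0.01, 0.614, 0.789, -0.005]
contact_force: [-2.0, 8.6, -0.7]
opening: 0.0
```

```bash
python3 nx.py .016 1.16 1.2 1.24 1.28;python3 - <<'E'
from h import *
a=cams.get_image("scene")[:,:,::-1]
a=a[175:235,350:425];cv2.imwrite("pics/s9z.png",cv2.resize(a,None,fx=9,fy=9,interpolation=cv2.INTER_CUBIC))
a=cams.get_image("top")[:,:,::-1][160:270,140:300];cv2.imwrite("pics/t9z.png",cv2.resize(a,None,fx=5,fy=5,interpolation=cv2.INTER_CUBIC))
E
```

```text
F [-1.99  8.59 -0.69] q [0.27 0.61 1.53 0.01 1.03 0.01]
theta est 1.128 rad 0.0787 hx 104.2
1.16 [-2.5    1.8   -0.7    0.009]
1.2 [-5.8    2.4   -0.7    0.049]
1.24 [-9.     2.8   -0.8    0.089]
1.28 [-12.2     3.1    -0.8     0.129]
```

View pics/s9z.png

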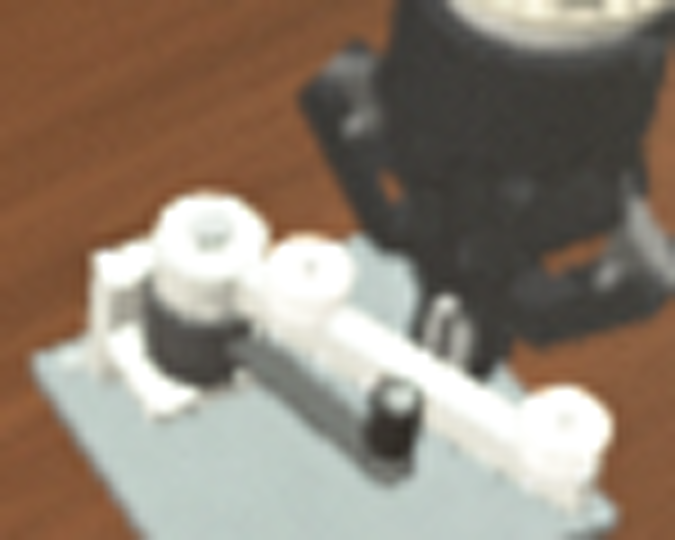

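View pics/t9z.png

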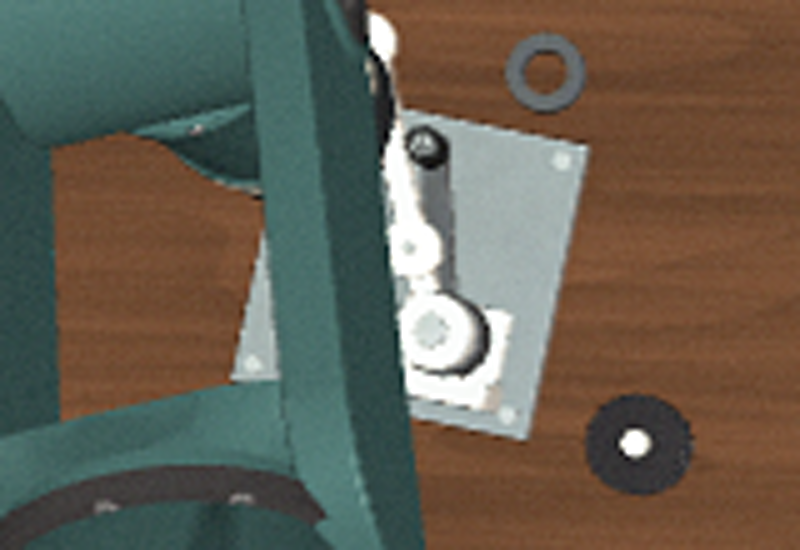

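```bash
cat > ang.py <<'E'
from h import *
S=lambda x,y:((x+.5)/9-.5+350,(y+.5)/9-.5+175)
T=lambda x,y:((x+.5)/5-.5+140,(y+.5)/5-.5+160)
i=plane("scene",S(310,266),.097);o=plane("scene",S(566,421),.097);d=o-i
print(i,o,np.hypot(*d[:2]),"theta",A0-np.arctan2(d[1],d[0]))
i=plane("top",T(411,247),.097);o2=plane("top",T(376,35),.097);d=o2-i
print(i,o2,np.hypot(*d[:2]),"theta",A0-np.arctan2(d[1],d[0]))
for P in(i,o,o2):
    r=P[:2]-PIV;print("from pivot",np.hypot(*r),A0-np.arctan2(r[1],r[0]))
print(state()["contact_force"],state()["tool_pos"])
E
python3 ang.py
```

```text
[0.56492934 0.2171714  0.097     ] [0.65300691 0.23967063 0.097     ] 0.09090585448502575 theta 1.1479092467256309
[0.56679029 0.21344373 0.097     ] [0.65547125 0.23157903 0.097     ] 0.09051629781823187 theta 1.1962895257633093
from pivot 0.03482930616606104 1.1531371730473847
from pivot 0.12491481654296864 1.1167614211510077
from pivot 0.12532218788049404 1.1843001397004025
[-2.61355928  9.18723426 -1.66976813] [0.60455031 0.24156409 0.03336329]
```

>>> arm_command --pt "-1 0 0 0 0" --pt "-1.5 0 0 0 0" --pt "-1.5 0 0 0 0"

```text
time_s: 11.0
tool_pos: [0.6044, 0.2422, 0.0334]
ee_rot: [-0.011, 0.614, 0.789, -0.004]
contact_force: [-2.9, 7.6, -0.0]
opening: -0.0001
```

```bash
python3 nx.py .016 1.16;python3 - <<'E'
from h import *
F=[]
for i in range(4):
    a=cams.get_image("scene")[:,:,::-1];s=state();F.append(s["contact_force"]);print(s["time_s"],np.round(F[-1],2),np.linalg.norm(F[-1]).round(2),np.round(s["tool_pos"],4))
cv2.imwrite("pics/sfull.png",a)
a=a[175:235,350:425];cv2.imwrite("pics/s10z.png",cv2.resize(a,None,fx=9,fy=9,interpolation=cv2.INTER_CUBIC))
E
```

```text
F [-2.91  7.59 -0.02] q [0.27 0.61 1.53 0.02 1.03 0.01]
theta est 1.118 rad 0.0789 hx 104.2
1.16 [-3.3   1.8  -0.7   0.01]
11.05 [-2.56  6.23 -0.22] 6.74 [0.6044 0.2422 0.0334]
11.1 [-2.63  7.22 -0.51] 7.7 [0.6044 0.2422 0.0334]
11.15 [-2.99  7.3  -1.07] 7.97 [0.6044 0.2422 0.0334]
11.2 [-2.47  7.4   0.64] 7.83 [0.6044 0.2422 0.0334]
```

View pics/s10z.png

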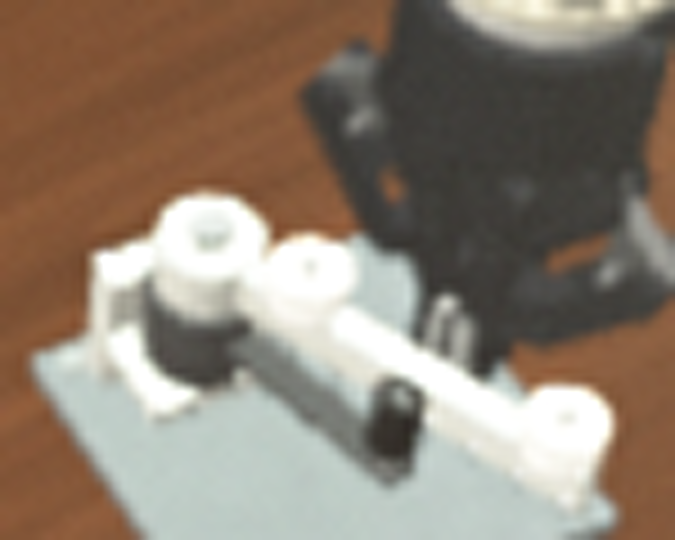

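View pics/sfull.png

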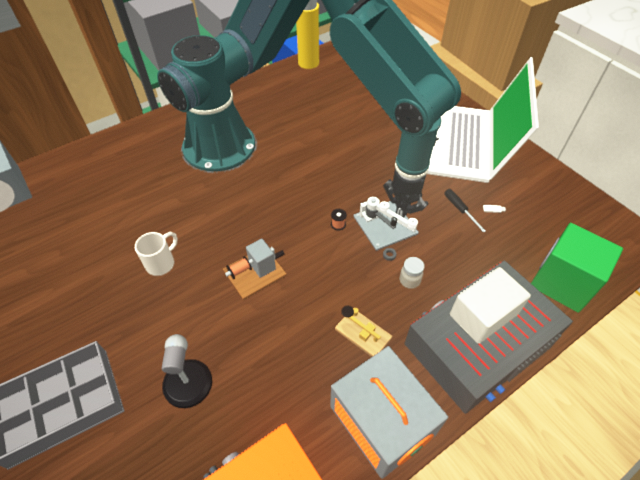

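>>> arm_command --pt "-2 0.5 0 0.01 0" --pt "-3 0.5 0 0.02 0" --pt "-3.5 0.5 0 0.02 0" --pt "-3.5 0.5 0 0.02 0"

```text
time_s: 11.7
tool_pos: [0.6049, 0.2416, 0.0334]
ee_rot: [-0.013, 0.621, 0.783, -0.003]
contact_force: [-4.6, 9.5, 0.7]
opening: -0.0001
```

Run:
```python
from h import *
for i in range(4):
    a=cams.get_image("scene")[:,:,::-1];s=state();F=s["contact_force"];print(s["time_s"],np.round(F,2),np.linalg.norm(F).round(2),np.round(s["tool_pos"],4))
a=a[175:235,350:425];cv2.imwrite("pics/s11z.png",cv2.resize(a,None,fx=9,fy=9,interpolation=cv2.INTER_CUBIC))
```

```text
11.75 [-3.82  9.14 -0.18] 9.91 [0.6048 0.2416 0.0333]
11.8 [-3.    7.91  0.77] 8.49 [0.6048 0.2416 0.0334]
11.85 [-4.15  8.63  0.92] 9.62 [0.6049 0.2416 0.0334]
11.9 [-4.49  8.35  0.09] 9.48 [0.6048 0.2416 0.0333]
```

View pics/s11z.png

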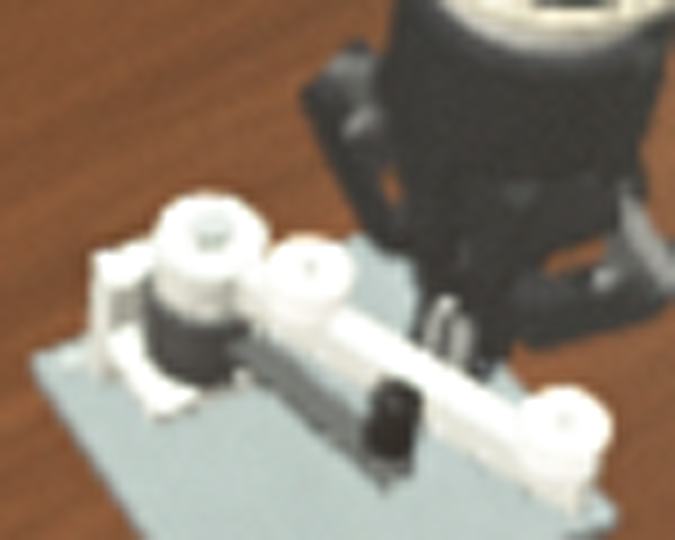

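Run:
```python
from h import *
a=cv2.imread("pics/scene0.png");b=cv2.imread("pics/sfull.png")
for n,(u,v) in dict(spool=(339,219),ferrite=(390,254),key=(363,330),driver=(465,210),mic=(187,370),jar=(412,272),mug=(156,253)).items():
    w=14;t=a[v-w:v+w,u-w:u+w];r=cv2.matchTemplate(b[v-30:v+30,u-30:u+30],t,cv2.TM_CCOEFF_NORMED);_,m,_,l=cv2.minMaxLoc(r);print(n,round(m,2),l[0]-16,l[1]-16)
print(ctrl.hand_in())
```

```text
spool 1.0 0 0
ferrite 1.0 0 0
key 1.0 0 0
driver 1.0 0 0
mic 1.0 0 0
jar 1.0 0 0
mug 1.0 0 0
the job is handed in; nothing more can be done
None
```

The cage arm is home at the stop post, and I handed the job in at about 12 s with the shut fingers still pressing on the trailing flank midway between the rollers.

**Last checks**
- **Push force:** it was steady at 8.5–9.9 N when I handed in. The highest reading I saw was about 10.6 N, but I only read it at the end of each move.
- **At the stop:** pushing 0.7 mm further raised the force by nearly 2 N. That matches the stand's give of 1 mm per 3 N, so the arm is against the post; the spring alone would add almost nothing.
- **Swing angle:** the roller positions in the images gave 1.12–1.20 rad. That is slightly above the nominal 1.1 rad, which I put down to measurement error.
- **Loose things:** all seven showed 0 pixels of shift between the first scene picture and one taken about 0.7 s before hand-in.

**What went wrong or disagreed**
- **Missed first approach:** the shut fingertips sit about 25–30 mm higher in the camera image than the reported TCP. My first approach therefore passed over the bar, with no contact force visible. I backed off, went down about 30 mm, and the second approach made proper contact.
- **Sideways force:** during the last part of the swing about 3.6 N acted along the bar. I took this to be friction from the fingers sliding on it.

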